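# Swap the contents of a parts bin at the watch leak-tester

### The arm

A 6-joint arm with a two-finger parallel gripper is mounted at the origin on the work surface. World frame = base frame: x ahead of the robot, y to its left, z up, the work surface at z = 0. Lengths are in m, angles in rad, forces in N, time in s.
With the tool pointing down it reaches from about 0.35 to 0.975 m from the base axis. Payload 4.9 kg.
Tool frame: the origin (TCP) lies on the front face of the gripper's body, between the roots of the fingers; the fingertips stand ctrl.tip_extent ahead of it and the grasp point (between the pads) lies 54 mm ahead of it (ctrl.tip_extent is the distance from the TCP to the fingertips, in m); z points along the fingers, y is the line along which they close (so a half turn about z gives the same grasp; the last joint's range is limited). The gripper opens to 85 mm and grips with 20 to 120 N. Pads are 22 mm wide; open, the fingers measure 114 mm over their backs; the gripper's body (76 mm by 85 mm) begins 54 mm behind the grasp point. The pads swing forward as they close: fully open they stand 13 mm farther back than shut.
Start: joints at [1.077, 0.053, 1.613, -0, 1.476, -0.119], TCP at [0.229, 0.582, 0.304] pointing down, gripper open.
Joint ranges: [-3.01, 3.01], [-1.01, 2.22], [0.06, 2.58], [-1.02, 4.17], [0.09, 2.62], [-3.14, 3.14]. Speed limits (rad/s): [2.57, 2.57, 3.14, 3.14, 3.14, 3.14].

### API

Orientations are given as a rotation vector (axis times angle).
In Python, from station import ctrl gives the robot as it stands.
- The arm moves only by the tool apply_moves, never from a script. Its argument "rows" is one flat list of numbers, 6 for each row, row after row: the shift along the tool's x, y, z normalised to -1 to 1, where 1 is 0.6 m, then the turn, a rotation vector about the tool's x, y, z normalised to -1 to 1, where 1 is 90 degrees. A call has 1 to 20 rows; each row is the pose to reach, as a shift and turn from the pose commanded when the call began, along the tool's axes at that moment; what a row does not reach only later rows make up. A row lasts 1/10 s, in which the tool goes at most 50 mm and 8.59 degrees, less where a joint would pass 70% of its speed; a pose out of reach is approached as far as the arm can. A call with a number of a shift or a turn outside -1 to 1 is refused whole. A call with a gripper value outside its range is refused whole. "grip" is the opening, from 0 (shut) to 1 (fully open), set as the call begins (left out, the last holds). The fingers move at their own pace and stop on an object; "grip_force" is the grip in N (left out, the last holds). Time passes only in rows, so rows that repeat a pose let the fingers close. It gives the time, the measured TCP pose, the force, the opening and the grip force at its end, in the units of the state.
- ctrl.get_obs(): the state, without advancing time (a new reading comes with each control period).
- ctrl.get_image(name): name is "scene" or "top"; returns (picture, depth): 384x512x3 uint8, blue, green, red; 384x512 float32, m along the optical axis (not along the pixel's ray), 0 where there is no reading.
- ctrl.camera_model(name): a dict with "mtx" (3x3 intrinsics, pixels), "R" (3x3) and "t" (3): a world point X has camera coordinates R X + t. Camera axes: x right, y down, z forward; pixel columns grow to the right and rows downward; lengths in m; the calibration is good to about 2 mm. A picture is of the moment at which its call begins. camera_model takes no time and is no camera call.
- ctrl.finish_job(): hands the job in; it is judged then, once.
The state is a dict: "t": time; "q": joint angles; "dq": joint speeds; "effort": joint torques, N m; "tool_pos": TCP position; "tool_rot": TCP orientation; "contact_force": force on the tool from outside, world axes, zero at the start; "wrist_torque": the same for the moment, N m; "opening": finger opening in m; "grip_force": force on a finger pad.
Only numpy, scipy, OpenCV 4.12 (cv2) and the standard library are available. Lean on these libraries where they do the work, as an engineer would, in place of code of your own. Each camera call takes 0.05 s, during which the arm holds its last target. There are 200 camera calls.

### The job

The blue organiser bin holds metal clamp blocks that belong in the accessory box: lift the bin straight up and level out of its pocket with the blocks in it, tip the blocks out over the open compartment of the accessory box so that all of them end up in there, and put the bin back fully down in the same pocket, the same way round. Put every white post lying on the bench into the blue bin, and slide the yellow cover fully shut over the blocks. Leave the watch on its pad alone.

Things in the scene. Friction and masses are not known exactly. Their poses are not given: they have to be found in the camera images.
- pocket (a point): Centre of the floor of the pocket that holds the blue bin, in a fixed black organiser frame 107 (x) x 144 (y) x 28 mm. Floor 4 mm above the bench; pocket 95 (x) x 63 (y) mm inside, 24 mm deep (rim 28 mm above the bench). The other pocket, with a fixed low grey insert flush with the rim, is centred 69 mm along +y. Axes of the frame, z up.
- bin_c (a point): Centre of the loose blue insert bin, 29 mm above its underside. Bin 90 (x) x 58 (y) x 58 mm, 0.12 kg empty, walls 3 mm, floor 6 mm; its lowest 5 mm are 3 mm narrower all round. Its axes start along those of the pocket (2.5 mm of play each side). Its side walls (+-y) stand 34 mm above the frame's rim there and can be gripped across y. Holds the metal blocks at the start.
- bin_lip (a point): Middle of the bin's low scoop lip at its -x front, 24 mm above its underside (the other three walls are 58 mm high): contents are tipped out over it. Inside, the floor is flat from the bin's middle to the +x wall, and a ramp of about 23 degrees rises from the middle to this lip.
- box_in (a point): Centre of the floor (5 mm above the bench) of the open-topped compartment of a fixed aluminium accessory box, 110 (x) x 260 (y) x 45 mm. The compartment is 100 (x) x 120 (y) mm inside and 40 mm deep. The other end, centred 130 mm along +y from this point, is a solid deck over which the cover slides. Axes of the box, z up.
- cover (a joint): Flat yellow cover, 108 (x) x 130 (y) x 6 mm, sliding on top of the accessory box along the box's y: 0 m = fully shut over the compartment, growing to 0.125 m as it is slid along +y, clear of the compartment. It resists with about 2 N and stays where it is left. Open, it may still lie over up to 25 mm of the compartment's +y end.
- cover_grip (a point): Centre of the black grip rib on the middle of the cover: the rib is 12 mm thick along the sliding direction (y), 50 mm long (x), 32 mm high; its top is 38.5 mm above the box's walls, and this point 16 mm below its top.
- watch_c (a point): Centre of a steel watch head, 40 mm diameter, 10 mm thick, lying on a round brown pad 10 mm high and 68 mm across. A bystander: leave it alone.
- block0_c (a point): Centre of a bare metal clamp block, 18 x 18 x 24 mm (24 along z), 30 g. In the blue bin at the start. Two to four are present.
- block1_c (a point): Centre of a bare metal clamp block, 18 x 18 x 24 mm (24 along z), 30 g. In the blue bin at the start. Two to four are present.
- block2_c (a point): Centre of a bare metal clamp block, 18 x 18 x 24 mm (24 along z), 30 g. In the blue bin at the start. Two to four are present.
- block3_c (a point): Centre of a bare metal clamp block, 18 x 18 x 24 mm (24 along z), 30 g. In the blue bin at the start. Two to four are present.
- post0_c (a point): Centre of a white nylon support post, 34 (x) x 16 x 16 mm, 15 g, with a black rubber +x end. Lying loose on the bench at the start. Three to five are present.
- post1_c (a point): Centre of a white nylon support post, 34 (x) x 16 x 16 mm, 15 g, with a black rubber +x end. Lying loose on the bench at the start. Three to five are present.
- post2_c (a point): Centre of a white nylon support post, 34 (x) x 16 x 16 mm, 15 g, with a black rubber +x end. Lying loose on the bench at the start. Three to five are present.
- post3_c (a point): Centre of a white nylon support post, 34 (x) x 16 x 16 mm, 15 g, with a black rubber +x end. Lying loose on the bench at the start. Three to five are present.
- post4_c (a point): Centre of a white nylon support post, 34 (x) x 16 x 16 mm, 15 g, with a black rubber +x end. Lying loose on the bench at the start. Three to five are present.
Mind the look-alikes: they are no part of the job. Leave any brown or purple look-alike of the part that bears post4_c alone. There is more than one size of the part that bears bin_c; the job needs the larger.

How it is judged:
On the way, in this order (a step that is already met when the one before it is completed fails the run):
1. The bin is lifted level, clear of its pocket, with every metal block in it (z of bin_c in the frame of pocket above 0.06 m and angle between bin_c's own z axis and vertical below 0.26 rad and x of block0_c in the frame of bin_c between -0.046 and 0.046 m and y of block0_c in the frame of bin_c between -0.03 and 0.03 m and z of block0_c in the frame of bin_c between -0.029 and 0.04 m and x of block1_c in the frame of bin_c between -0.046 and 0.046 m and y of block1_c in the frame of bin_c between -0.03 and 0.03 m and z of block1_c in the frame of bin_c between -0.029 and 0.04 m and x of block2_c in the frame of bin_c between -0.046 and 0.046 m and y of block2_c in the frame of bin_c between -0.03 and 0.03 m and z of block2_c in the frame of bin_c between -0.029 and 0.04 m and x of block3_c in the frame of bin_c between -0.046 and 0.046 m and y of block3_c in the frame of bin_c between -0.03 and 0.03 m and z of block3_c in the frame of bin_c between -0.029 and 0.04 m), for 0.2 s.
2. The bin is tipped by more than 40 degrees above the box's compartment (angle between bin_c's own z axis and vertical above 0.7 rad and horizontal distance between bin_c and box_in below 0.12 m), for 0.2 s.
At the end, for the whole second after the job is handed in: Bin seated in its pocket within 4.5 mm of the floor, level to 4 degrees, its lip on the pocket's -x side; every metal block in the box's compartment below the cover; every post inside the bin's walls; cover within 5 mm of fully shut; watch within 30 mm of where it was (z of bin_c in the frame of pocket between 0.02 and 0.0335 m and horizontal distance between bin_c and pocket below 0.007 m and angle between bin_c's own z axis and vertical below 0.07 rad and x of bin_lip in the frame of pocket below -0.03 m and x of block0_c in the frame of box_in between -0.054 and 0.054 m and y of block0_c in the frame of box_in between -0.064 and 0.064 m and z of block0_c in the frame of box_in between -0.005 and 0.042 m and x of block1_c in the frame of box_in between -0.054 and 0.054 m and y of block1_c in the frame of box_in between -0.064 and 0.064 m and z of block1_c in the frame of box_in between -0.005 and 0.042 m and x of block2_c in the frame of box_in between -0.054 and 0.054 m and y of block2_c in the frame of box_in between -0.064 and 0.064 m and z of block2_c in the frame of box_in between -0.005 and 0.042 m and x of block3_c in the frame of box_in between -0.054 and 0.054 m and y of block3_c in the frame of box_in between -0.064 and 0.064 m and z of block3_c in the frame of box_in between -0.005 and 0.042 m and x of post0_c in the frame of bin_c between -0.046 and 0.046 m and y of post0_c in the frame of bin_c between -0.03 and 0.03 m and z of post0_c in the frame of bin_c between -0.029 and 0.04 m and x of post1_c in the frame of bin_c between -0.046 and 0.046 m and y of post1_c in the frame of bin_c between -0.03 and 0.03 m and z of post1_c in the frame of bin_c between -0.029 and 0.04 m and x of post2_c in the frame of bin_c between -0.046 and 0.046 m and y of post2_c in the frame of bin_c between -0.03 and 0.03 m and z of post2_c in the frame of bin_c between -0.029 and 0.04 m and x of post3_c in the frame of bin_c between -0.046 and 0.046 m and y of post3_c in the frame of bin_c between -0.03 and 0.03 m and z of post3_c in the frame of bin_c between -0.029 and 0.04 m and x of post4_c in the frame of bin_c between -0.046 and 0.046 m and y of post4_c in the frame of bin_c between -0.03 and 0.03 m and z of post4_c in the frame of bin_c between -0.029 and 0.04 m and value of joint cover below 0.005 m and distance of watch_c from where it was at the start of the episode below 0.03 m); the robot touches nothing.
It fails at once if The bin is tipped by more than 20 degrees while still down in its pocket (angle between bin_c's own z axis and vertical above 0.35 rad and z of bin_c in the frame of pocket below 0.045 m and horizontal distance between bin_c and pocket below 0.03 m).
It fails at once if The watch is shifted by more than 30 mm (distance of watch_c from where it was at the start of the episode above 0.03 m).
Of post0, post1, post2, post3, post4 only 3 to 5 are there at a start; the rules pass over those that are not, and their reading is None.
Of block0, block1, block2, block3 only 2 to 4 are there at a start; the rules pass over those that are not, and their reading is None.
At some moment in a run one of post0, post1, post2, post3, post4 may be knocked a few centimetres aside while the robot is not near it.
It also fails if it takes over 210 s, if anything falls off the work surface, if the arm or the gripper's body presses on something with over 40 N, if the wrist force passes 120 N, or if a joint passes its speed limit or range.

## Working session

There is one attempt and no reset: what is moved stays moved. The work goes in short steps, Python scripts to look and compute and a tool call to move; the robot and the scene stay as the last step left them, time stands still between calls to the robot, and variables do not carry over. Pictures are saved under pics/ and viewed, at most 14 in all, crops included, and the job is handed in when it is done.

Besides the shell and the picture viewer there is one more tool, called after ">>>" by a JSON object that holds its "name" and its "arguments", one argument or row to a line. apply_moves: Moves the arm, as the interface text tells. Its arguments: {"type":"object","properties":{"rows":{"type":"array","items":{"type":"number"}},"grip":{"type":"number"},"grip_force":{"type":"number"}},"required":["rows"]}

```bash
mkdir -p pics; ls; cat > h.py <<'E'
import numpy as np,cv2
from station import ctrl
from scipy.spatial.transform import Rotation as R
def snap(n,f):
    im,d=ctrl.get_image(n); cv2.imwrite(f'pics/{f}.png',im); np.savez(f'pics/{f}.npz',im=im,d=d); return im,d
def cloud(n,d):
    m=ctrl.camera_model(n);K,Rm,t=np.array(m['mtx']),np.array(m['R']),np.array(m['t'])
    v,u=np.mgrid[:d.shape[0],:d.shape[1]]
    c=np.stack([(u-K[0,2])/K[0,0]*d,(v-K[1,2])/K[1,1]*d,d],-1)
    return (c-t)@Rm
E
python3 - <<'E'
from h import *
for n in ('top','scene'):
    im,d=snap(n,n+'0')
o=ctrl.get_obs();print(o,ctrl.tip_extent)
for n in ('top','scene'):
    m=ctrl.camera_model(n);print(-np.array(m['R']).T@np.array(m['t']))
a=cv2.imread('pics/top0.png');cv2.imwrite('pics/top0b.png',cv2.resize(a,(800,600)))
E
```

```text
pics
{'t': 0.1, 'q': array([ 1.07700751e+00,  5.32922963e-02,  1.61414341e+00, -2.72128520e-05,
        1.47598778e+00, -1.18987172e-01]), 'dq': array([-0.00103293, -0.00100904, -0.0032481 ,  0.00023791,  0.00085188,
       -0.00049216]), 'effort': array([-7.68027519e-06, -3.94903529e+01, -3.71363211e+01, -9.50294861e-05,
        3.96339339e-03, -1.20664161e-06]), 'tool_pos': array([0.22860046, 0.58123856, 0.30279286]), 'tool_rot': array([-5.85194809e-01, -3.08607141e+00,  2.75430949e-03]), 'contact_force': array([ 0.1231697 , -0.00199968,  0.01949111]), 'wrist_torque': array([-0.03971553,  0.03811955,  0.00721281]), 'grip_force': 0.0, 'opening': 0.08526878956639002} 0.0726
[ 0.48454771 -0.01113236  1.03228196]
[ 1.09837369 -0.18933421  1.04545594]
```

View pics/top0b.png

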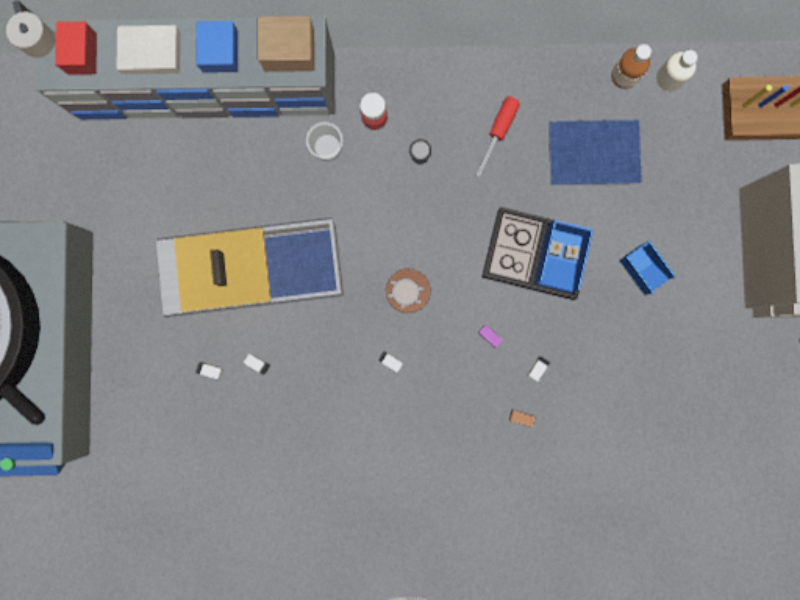

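View pics/scene0.png

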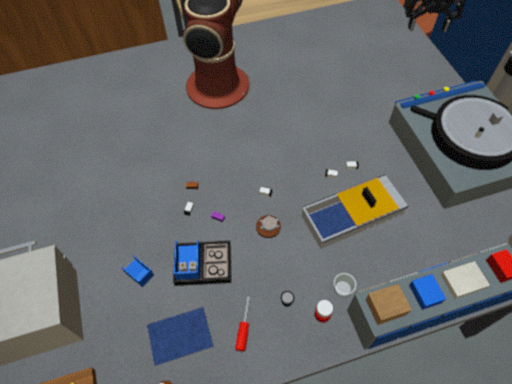

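The top view (800x600) shows:
- The larger blue bin with 2 blocks at (565,256), in the organiser. The smaller blue bin at (648,267) is a look-alike.
- The compartment at (302,264), with the cover rib at (218,268).
- Four white posts at (209,371), (256,364), (391,362) and (539,369).
- Purple (490,336) and brown (522,418) look-alikes, to be left alone.
- The watch at (407,290).

```bash
cat > m.py <<'E'
from h import *
z=np.load('pics/top0.npz');im,d=z['im'],z['d'];P=cloud('top',d)
hsv=cv2.cvtColor(im,cv2.COLOR_BGR2HSV);s=1.5625
def reg(cx,cy,r):
    k=np.zeros(d.shape,bool);cx,cy,r=[int(v/s) for v in(cx,cy,r)];k[cy-r:cy+r,cx-r:cx+r]=1;return k&(d>0)
def rect(n,mask):
    p=P[mask];
    if len(p)<5: print(n,len(p));return
    (c,w,a)=cv2.minAreaRect(p[:,:2].astype(np.float32));print(n,len(p),np.round(c,4),np.round(w,4),round(a,2),'z',np.round(np.percentile(p[:,2],[5,50,95]),4))
H,S,V=[hsv[...,i].astype(int) for i in range(3)]
Z=P[...,2]
for i,c in enumerate([(209,371),(256,364),(391,362),(539,369)]):
    k=reg(*c,22); rect(f'post{i}',k&(Z>.010)); w=k&(Z>.01)&(V>140);b=k&(Z>.01)&(V<90); print('  white',P[w].mean(0)[:2],'black',P[b].mean(0)[:2],b.sum())
k=reg(537,252,64);rect('frame',k&(Z>.02)&(Z<.035));rect('frame_all',k&(Z>.02));rect('bintop',k&(Z>.053)&(Z<.07))
k=reg(250,268,100);rect('box',k&(Z>.037)&(Z<.06));rect('cover',k&(H>15)&(H<35)&(S>100)&(Z>.04));rect('rib',k&(Z>.068));rect('compfloor',k&(Z<.015)&(S>60)&(H>100))
rect('watch',reg(407,290,25)&(Z>.006))
rect('blocks',reg(565,250,20)&(S<80)&(V>110)&(Z>.02))
E
python3 m.py
python3 - <<'E'
import cv2
a=cv2.imread('pics/top0.png')[120:280,100:450]
cv2.imwrite('pics/c0.png',cv2.resize(a,(800,366),interpolation=cv2.INTER_CUBIC))
E
```

```text
post0 112 [0.4561 0.2914] [0.0347 0.016 ] 73.12 z [0.0118 0.0158 0.0187]
  white [0.45483777 0.28725481] black [0.45947808 0.30409915] 15
post1 108 [0.4646 0.2204] [0.0341 0.0169] 58.47 z [0.0119 0.0158 0.019 ]
  white [0.46641152 0.22290474] black [0.45716431 0.2074799 ] 15
post2 103 [0.4645 0.0205] [0.0338 0.0161] 56.84 z [0.0132 0.0155 0.0186]
  white [0.46267136 0.01754774] black [0.47162889 0.03104758] 13
post3 105 [ 0.4503 -0.2011] [0.0165 0.0337] 54.69 z [0.0123 0.0151 0.0183]
  white [ 0.44735492 -0.19909829] black [ 0.4613461  -0.20884761] 15
frame 1169 [ 0.623 -0.203] [0.1442 0.108 ] 75.01 z [0.021  0.0268 0.0332]
frame_all 1556 [ 0.623 -0.203] [0.1442 0.108 ] 75.01 z [0.0215 0.028  0.0613]
bintop 208 [ 0.6152 -0.2374] [0.0594 0.0888] 74.9 z [0.054  0.0606 0.0643]
box 3750 [0.6069 0.2255] [0.1167 0.2609] 5.98 z [0.0429 0.0502 0.0539]
cover 2502 [0.6027 0.2612] [0.1073 0.1291] 5.9 z [0.0486 0.0513 0.0544]
rib 161 [0.6031 0.2616] [0.0496 0.0134] 4.04 z [0.0717 0.0823 0.0856]
compfloor 1601 [0.6141 0.1548] [0.0926 0.0997] 6.02 z [0.0024 0.0058 0.0087]
watch 625 [ 0.5714 -0.0076] [0.0638 0.0664] 89.22 z [0.0075 0.0117 0.0219]
blocks 108 [ 0.6248 -0.2427] [0.0477 0.0179] 74.61 z [0.0273 0.0334 0.0366]
```

View pics/c0.png

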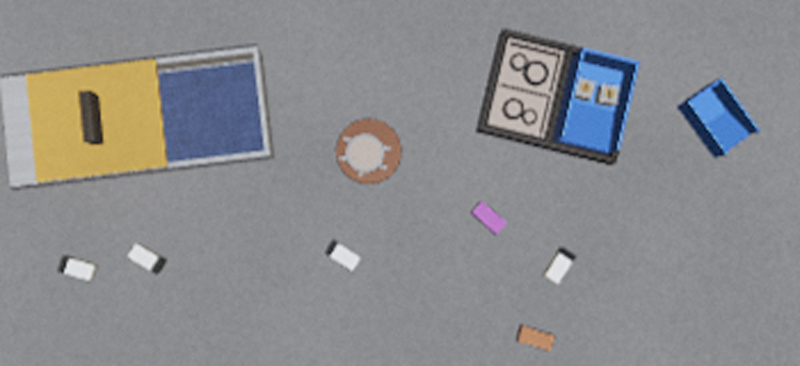

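```bash
cat >> h.py <<'E'
def rot(phi,tilt=0):  # phi: azimuth (deg) of "object x"; tool y = object y, tool z down; tilt: -x end down
    return R.from_euler('z',phi,degrees=True)*R.from_euler('y',-tilt,degrees=True)*R.from_matrix(np.diag([-1.,1,-1]))
def row(p,r):
    o=ctrl.get_obs();c=R.from_rotvec(o['tool_rot'])
    return np.round(np.r_[c.inv().apply(np.array(p)-o['tool_pos'])/.6,(c.inv()*r).as_rotvec()/(np.pi/2)],3).tolist()
def st():
    o=ctrl.get_obs();print('t',round(o['t'],1),np.round(o['tool_pos'],4),'F',np.round(o['contact_force'],1),'op',round(o['opening'],4),'gf',round(o['grip_force'],1),'q',np.round(o['q'],2))
BIN=np.array([.6145,-.2372]);BOX=np.array([.6137,.1609])
E
python3 -c "
from h import *
print(row([*BIN,.19],rot(-15)));print(row([*BIN,.108],rot(-15)))"
```

```text
[-1.098, -1.034, 0.19, -0.001, -0.0, -0.072]
[-1.098, -1.033, 0.326, -0.001, -0.0, -0.072]
```

>>> {"name": "apply_moves", "arguments": {
  "rows": [-0.95,-0.9,0.1,0,0,-0.072,-0.95,-0.9,0.1,0,0,-0.072,-0.95,-0.9,0.1,0,0,-0.072,-0.95,-0.9,0.1,0,0,-0.072,-0.95,-0.9,0.1,0,0,-0.072,-0.95,-0.9,0.1,0,0,-0.072,-0.95,-0.9,0.1,0,0,-0.072,-0.95,-0.9,0.1,0,0,-0.072,-0.95,-0.9,0.1,0,0,-0.072,-0.95,-0.9,0.1,0,0,-0.072,-0.95,-0.9,0.1,0,0,-0.072,-0.95,-0.9,0.1,0,0,-0.072,-0.95,-0.9,0.1,0,0,-0.072,-0.95,-0.9,0.1,0,0,-0.072,-0.95,-0.9,0.1,0,0,-0.072,-0.95,-0.9,0.1,0,0,-0.072,-0.95,-0.9,0.1,0,0,-0.072,-0.95,-0.9,0.1,0,0,-0.072],
  "grip": 1,
  "grip_force": 60
}}

```text
t: 1.9
tool_pos: [0.5612, -0.13, 0.243]
tool_rot: [-0.412, -3.113, -0.001]
contact_force: [0.1, -0.2, 0.3]
opening: 0.0857
grip_force: 0.0
```

```bash
python3 -c "
from h import *
st();print(row([*BIN,.15],rot(-15)));print(row([*BIN,.108],rot(-15)))"
```

```text
t 1.9 [ 0.5612 -0.13    0.243 ] F [ 0.1 -0.2  0.3] op 0.0857 gf 0.0 q [-0.36 -0.02  1.79  0.    1.37 -1.66]
[-0.132, -0.149, 0.155, 0.0, -0.001, -0.001]
[-0.133, -0.149, 0.225, 0.0, -0.001, -0.001]
```

>>> {"name": "apply_moves", "arguments": {
  "rows": [-0.07,-0.075,0.08,0,0,0,-0.133,-0.149,0.1,0,0,0,-0.133,-0.149,0.13,0,0,0,-0.133,-0.149,0.15,0,0,0,-0.133,-0.149,0.17,0,0,0,-0.133,-0.149,0.19,0,0,0,-0.133,-0.149,0.2,0,0,0,-0.133,-0.149,0.21,0,0,0,-0.133,-0.149,0.22,0,0,0,-0.133,-0.149,0.225,0,0,0,-0.133,-0.149,0.225,0,0,0,-0.133,-0.149,0.225,0,0,0]
}}

```text
t: 3.1
tool_pos: [0.6157, -0.2367, 0.1093]
tool_rot: [0.41, 3.114, -0.0]
contact_force: [-0.4, -0.0, 1.0]
opening: 0.0851
grip_force: 0.0
```

```bash
python3 -c "
from h import *
st();im,d=snap('scene','s1');P=cloud('scene',d)
cv2.imwrite('pics/s1c.png',cv2.resize(im[180:310,110:290],(800,578),interpolation=cv2.INTER_CUBIC));print(ctrl.tip_extent)"
```

```text
t 3.1 [ 0.6157 -0.2367  0.1093] F [-0.4 -0.   1. ] op 0.0851 gf 0.0 q [-0.48  0.31  1.66  0.    1.17 -1.79]
0.0726
```

View pics/s1c.png

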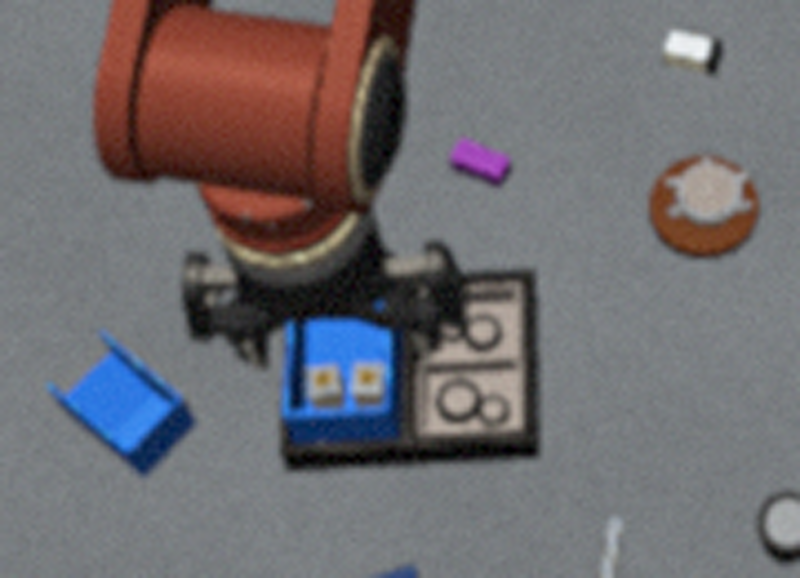

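Both fingers straddle the bin, at crop (255,345) and (430,335), and the two blocks are inside. Closing now.

>>> {"name": "apply_moves", "arguments": {
  "rows": [0,0,0,0,0,0,0,0,0,0,0,0,0,0,0,0,0,0,0,0,0,0,0,0,0,0,0,0,0,0,0,0,0,0,0,0,0,0,0,0,0,0,0,0,0,0,0,0],
  "grip": 0.4,
  "grip_force": 60
}}

```text
t: 3.95
tool_pos: [0.6159, -0.2369, 0.1096]
tool_rot: [0.41, 3.113, -0.001]
contact_force: [0.1, -0.4, 5.8]
opening: 0.057
grip_force: 66.5
```

>>> {"name": "apply_moves", "arguments": {
  "rows": [0,0,-0.01,0,0,0,0,0,-0.02,0,0,0,0,0,-0.03,0,0,0,0,0,-0.04,0,0,0,0,0,-0.05,0,0,0,0,0,-0.065,0,0,0,0,0,-0.08,0,0,0,0,0,-0.1,0,0,0,0,0,-0.12,0,0,0,0,0,-0.14,0,0,0,0,0,-0.16,0,0,0,0,0,-0.175,0,0,0,0,0,-0.18,0,0,0,0,0,-0.18,0,0,0,0,0,-0.18,0,0,0,0,0,-0.18,0,0,0]
}}

```text
t: 5.55
tool_pos: [0.6151, -0.2364, 0.2159]
tool_rot: [-0.41, -3.113, -0.001]
contact_force: [-0.5, 0.6, -1.7]
opening: 0.0574
grip_force: 65.9
```

```bash
python3 -c "
from h import *
st();im,d=snap('scene','s2')
cv2.imwrite('pics/s2c.png',cv2.resize(im[150:310,110:310],(800,640),interpolation=cv2.INTER_CUBIC)[:600])
phi=10
ex=np.array([np.cos(np.radians(6)),np.sin(np.radians(6))]);ey=np.array([-ex[1],ex[0]])
u=np.array([np.cos(np.radians(phi)),np.sin(np.radians(phi))])
lip0=BOX+ex*.022-ey*.012   # lip target
print('lip',lip0)
def tcp(tilt,zl):
    r=rot(phi,tilt); B=R.from_euler('z',phi,degrees=True)*R.from_euler('y',-tilt,degrees=True)
    lip=np.array([*lip0,zl]); c=lip-B.apply([-.045,0,-.005]); return c+B.apply([0,0,.076]),r
for t,z in [(0,.14),(20,.11),(40,.09),(55,.075),(75,.07)]:
    p,r=tcp(t,z);print(t,np.round(p,4),row(p,r))
"
```

```text
t 5.5 [ 0.6151 -0.2364  0.2159] F [-0.5  0.6 -1.7] op 0.0574 gf 65.9 q [-0.48  0.2   1.61  0.    1.34 -1.79]
lip [0.63683382 0.15126536]
0 [0.6812 0.1591 0.221 ] [0.064, 0.665, -0.008, 0.0, -0.001, -0.278]
20 [0.6512 0.1538 0.2015] [0.11, 0.644, 0.024, -0.048, -0.22, -0.275]
40 [0.6195 0.1482 0.181 ] [0.159, 0.621, 0.059, -0.096, -0.438, -0.266]
55 [0.5969 0.1442 0.1583] [0.193, 0.605, 0.097, -0.133, -0.602, -0.256]
75 [0.5713 0.1397 0.1344] [0.233, 0.586, 0.136, -0.181, -0.82, -0.237]
```

View pics/s2c.png

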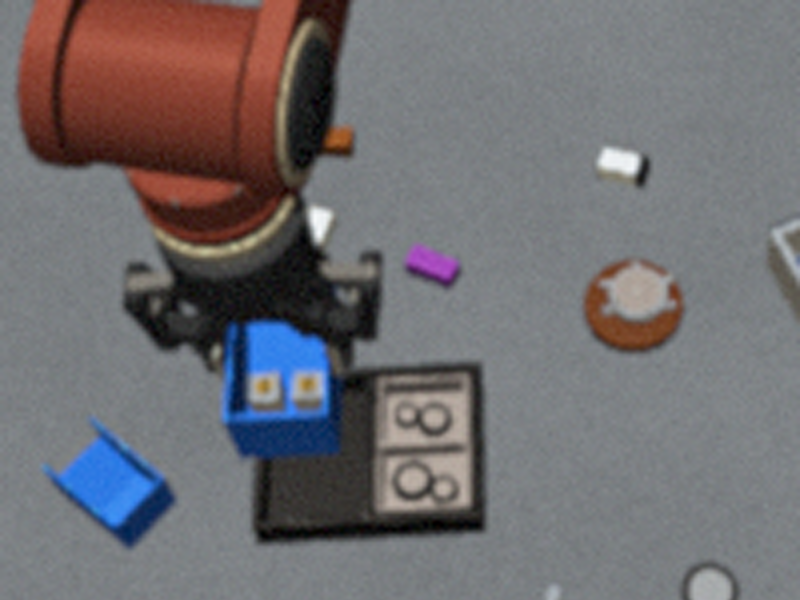

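The bin is lifted level with both blocks in it (crop (265,388), (308,385)). Next I carry it over the compartment.

>>> {"name": "apply_moves", "arguments": {
  "rows": [0,0.01,0,0,0,-0.005,0.002,0.03,0,0,0,-0.015,0.005,0.06,0,0,0,-0.03,0.01,0.1,0,0,0,-0.05,0.015,0.145,0,0,0,-0.07,0.02,0.19,0,0,0,-0.09,0.025,0.24,0,0,0,-0.11,0.03,0.29,0,0,0,-0.13,0.035,0.34,0,0,0,-0.15,0.04,0.39,0,0,0,-0.17,0.045,0.44,0,0,0,-0.19,0.05,0.49,0,0,0,-0.21,0.055,0.54,0,0,0,-0.23,0.058,0.58,0,0,0,-0.245,0.06,0.615,0,0,0,-0.26,0.062,0.64,0,0,0,-0.27,0.064,0.655,0,0,0,-0.275,0.064,0.665,-0.008,0,0,-0.278,0.064,0.665,-0.008,0,0,-0.278,0.064,0.665,-0.008,0,0,-0.278]
}}

```text
t: 7.6
tool_pos: [0.6819, 0.1581, 0.2222]
tool_rot: [-0.273, 3.129, -0.001]
contact_force: [-0.6, -0.2, -1.9]
opening: 0.0567
grip_force: 65.9
```

```bash
cat > pour.py <<'E'
from h import *
st();phi=10
ex=np.array([np.cos(np.radians(6)),np.sin(np.radians(6))]);ey=np.array([-ex[1],ex[0]])
lip0=BOX+ex*.022-ey*.012
def tcp(tilt,zl):
    r=rot(phi,tilt); B=R.from_euler('z',phi,degrees=True)*R.from_euler('y',-tilt,degrees=True)
    lip=np.array([*lip0,zl]); c=lip-B.apply([-.045,0,-.005]); return c+B.apply([0,0,.076]),r
for t,z in [(0,.14),(10,.125),(20,.11),(30,.1),(40,.09),(47,.082),(55,.075),(62,.071),(68,.07),(75,.07)]:
    p,r=tcp(t,z);print(t,row(p,r))
E
python3 pour.py
```

```text
t 7.6 [0.6819 0.1581 0.2222] F [-0.6 -0.2 -1.9] op 0.0567 gf 65.9 q [ 0.12  0.28  1.5  -0.    1.36 -1.62]
0 [0.001, 0.002, 0.002, -0.0, 0.0, -0.0]
10 [0.026, 0.002, 0.016, -0.0, -0.111, -0.0]
20 [0.052, 0.002, 0.034, -0.0, -0.222, -0.0]
30 [0.079, 0.002, 0.049, -0.0, -0.333, -0.0]
40 [0.105, 0.002, 0.069, -0.0, -0.444, -0.0]
47 [0.124, 0.002, 0.087, -0.0, -0.522, -0.0]
55 [0.144, 0.002, 0.106, -0.0, -0.611, -0.0]
62 [0.16, 0.002, 0.122, -0.0, -0.688, -0.0]
68 [0.173, 0.002, 0.133, -0.0, -0.755, -0.0]
75 [0.187, 0.002, 0.146, -0.0, -0.833, -0.0]
```

>>> {"name": "apply_moves", "arguments": {
  "rows": [0.013,0.002,0.008,0,-0.055,0,0.026,0.002,0.016,0,-0.11,0,0.039,0.002,0.025,0,-0.167,0,0.052,0.002,0.034,0,-0.222,0,0.065,0.002,0.042,0,-0.278,0,0.079,0.002,0.049,0,-0.333,0,0.092,0.002,0.059,0,-0.39,0,0.1,0.002,0.064,0,-0.42,0,0.105,0.002,0.069,0,-0.444,0,0.112,0.002,0.075,0,-0.47,0,0.118,0.002,0.081,0,-0.5,0,0.124,0.002,0.087,0,-0.522,0,0.131,0.002,0.093,0,-0.55,0,0.138,0.002,0.1,0,-0.58,0,0.144,0.002,0.106,0,-0.611,0,0.149,0.002,0.111,0,-0.635,0,0.155,0.002,0.117,0,-0.66,0,0.16,0.002,0.122,0,-0.688,0,0.167,0.002,0.128,0,-0.72,0,0.173,0.002,0.133,0,-0.755,0]
}}

```text
t: 9.6
tool_pos: [0.5679, 0.1367, 0.1963]
tool_rot: [-0.169, 2.036, 0.118]
contact_force: [-0.1, -0.0, -1.4]
opening: 0.057
grip_force: 66.8
```

```bash
python3 pour.py | tail -1; python3 -c "
from h import *
st();im,d=snap('scene','s3');a=im[130:280,240:440];im,d=snap('top','t3');b=im[110:260,70:270]
cv2.imwrite('pics/s3c.png',cv2.resize(np.hstack([a,b]),(800,300),interpolation=cv2.INTER_CUBIC))"
```

```text
75 [0.089, 0.003, 0.052, 0.001, -0.132, -0.007]
t 9.6 [0.5679 0.1367 0.1963] F [-0.1 -0.  -1.4] op 0.057 gf 66.8 q [ 0.08 -0.26  2.29  1.53  0.09 -3.14]
```

View pics/s3c.png

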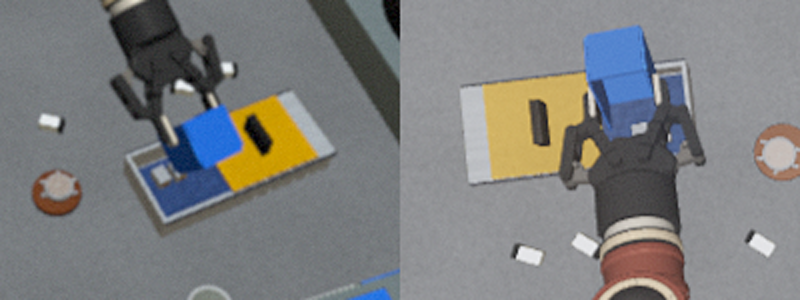

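```bash
python3 -c "
from h import *
for n,(u,v) in (('scene3',(321,216)),('top3',(189,175))):
    m=n[:-1];z=np.load('pics/'+('s3' if m=='scene' else 't3')+'.npz');P=cloud(m,z['d']);print(m,P[v-2:v+3:2,u-4:u+5:2].round(3).tolist())
z=np.load('pics/t3.npz')
cv2.imwrite('pics/t3c.png',cv2.resize(z['im'][120:200,140:240],(750,600),interpolation=cv2.INTER_CUBIC))
"
```

```text
scene [[[0.586, 0.126, 0.024], [0.589, 0.13, 0.025], [0.591, 0.135, 0.026], [0.583, 0.147, 0.007], [0.591, 0.148, 0.019]], [[0.593, 0.123, 0.026], [0.594, 0.128, 0.024], [0.594, 0.134, 0.022], [0.597, 0.139, 0.024], [0.591, 0.149, 0.009]], [[0.594, 0.124, 0.015], [0.6, 0.126, 0.025], [0.601, 0.131, 0.023], [0.602, 0.137, 0.022], [0.605, 0.141, 0.025]]]
top [[[0.604, 0.171, 0.003], [0.601, 0.163, 0.024], [0.601, 0.158, 0.026], [0.601, 0.154, 0.023], [0.579, 0.119, 0.214]], [[0.598, 0.171, 0.008], [0.597, 0.163, 0.023], [0.597, 0.158, 0.023], [0.597, 0.154, 0.022], [0.575, 0.119, 0.215]], [[0.572, 0.135, 0.208], [0.572, 0.132, 0.206], [0.572, 0.127, 0.212], [0.572, 0.123, 0.211], [0.571, 0.118, 0.219]]]
```

View pics/t3c.png

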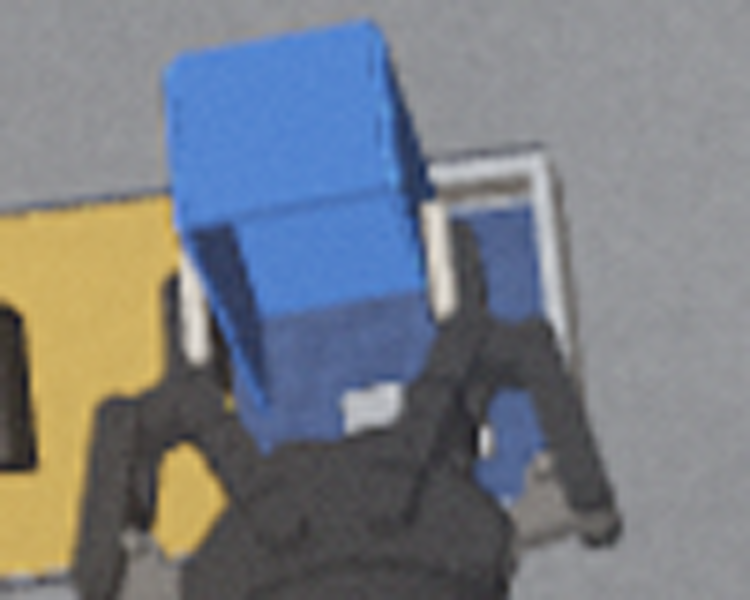

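Both blocks lie in the compartment, at (0.596,0.132) and (0.598,0.158), and the bin is empty. I bring it back level, watching the wrist, which is near its singularity.

```bash
python3 -c "
from h import *
for t,p in ((50,[.59,.141,.215]),(35,[.61,.145,.235]),(20,[.635,.149,.25]),(0,[.66,.153,.26])): print(t,row(p,rot(10,t)))
"
```

```text
50 [-0.041, 0.0, 0.021, 0.002, 0.148, -0.003]
35 [-0.086, 0.001, 0.036, 0.003, 0.314, -0.003]
20 [-0.128, 0.001, 0.063, 0.003, 0.481, -0.003]
0 [-0.162, -0.0, 0.093, 0.004, 0.703, -0.002]
```

>>> {"name": "apply_moves", "arguments": {
  "rows": [-0.01,0,0.005,0,0.037,0,-0.02,0,0.01,0,0.074,0,-0.03,0,0.015,0,0.11,0,-0.041,0,0.021,0,0.148,0,-0.055,0,0.026,0,0.2,0,-0.07,0,0.03,0,0.255,0,-0.086,0,0.036,0,0.314,0,-0.1,0,0.045,0,0.37,0,-0.114,0,0.054,0,0.425,0,-0.128,0,0.063,0,0.481,0,-0.14,0,0.073,0,0.555,0,-0.151,0,0.083,0,0.63,0,-0.162,0,0.093,0.004,0.703,-0.002,-0.162,0,0.093,0.004,0.703,-0.002,-0.162,0,0.093,0.004,0.703,-0.002,-0.162,0,0.093,0.004,0.703,-0.002]
}}

```text
t: 11.3
tool_pos: [0.6599, 0.1536, 0.2572]
tool_rot: [0.275, -3.126, 0.002]
contact_force: [-1.4, -0.4, -0.6]
opening: 0.0568
grip_force: 66.7
```

```bash
python3 -c "
from h import *
st();print(row([*BIN,.22],rot(-15)))
"
```

```text
t 11.3 [0.6599 0.1536 0.2572] F [-1.4 -0.4 -0.6] op 0.0568 gf 66.7 q [ 0.12  0.21  1.52 -0.    1.41 -1.63]
[0.188, -0.628, 0.063, -0.001, -0.002, 0.279]
```

>>> {"name": "apply_moves", "arguments": {
  "rows": [0.005,-0.02,0,0,0,0.01,0.015,-0.05,0,0,0,0.025,0.03,-0.1,0,0,0,0.045,0.05,-0.16,0,0,0,0.07,0.07,-0.23,0,0,0,0.1,0.09,-0.3,0,0,0,0.13,0.11,-0.37,0.02,0,0,0.16,0.13,-0.44,0.03,0,0,0.19,0.15,-0.5,0.04,0,0,0.22,0.165,-0.55,0.05,0,0,0.245,0.177,-0.59,0.06,0,0,0.262,0.184,-0.615,0.063,0,0,0.272,0.188,-0.628,0.063,0,-0.002,0.279,0.188,-0.628,0.063,0,-0.002,0.279,0.188,-0.628,0.063,0,-0.002,0.279,0.188,-0.628,0.063,0,-0.002,0.279]
}}

```text
t: 12.9
tool_pos: [0.6157, -0.2357, 0.2211]
tool_rot: [0.409, 3.114, -0.002]
contact_force: [0.6, -0.3, -1.2]
opening: 0.0567
grip_force: 66.7
```

```bash
python3 -c "
from h import *
st();im,d=snap('scene','s4')
P=cloud('scene',d);hsv=cv2.cvtColor(im,cv2.COLOR_BGR2HSV)
u=slice(150,230);k=np.zeros(d.shape,bool);k[210:290,140:215]=1
k&=(hsv[...,0]>95)&(hsv[...,0]<130)&(hsv[...,1]>120)&(P[...,2]>.1)&(d>0)
# bin frame points
o=ctrl.get_obs();q=(R.from_euler('z',15,degrees=True)).apply(P[k]-np.array([*o['tool_pos'][:2],0]))
print(len(q),np.percentile(q,[1,50,99],axis=0).round(4))
top=q[q[:,2]>np.percentile(q[:,2],80)];print(np.polyfit(top[:,0],top[:,2],1))
f=q[(q[:,0]>.035)&(q[:,0]<.055)];A=np.c_[f[:,1:],np.ones(len(f))];print('front wall x=',np.linalg.lstsq(A,f[:,0],rcond=None)[0],len(f))
print(row([.6156,-.2367,.12],rot(-15)),row([.6156,-.2367,.109],rot(-15)))
cv2.imwrite('pics/s4c.png',cv2.resize(im[170:300,120:280],(800,650),interpolation=cv2.INTER_CUBIC)[:600])
"
```

```text
t 12.9 [ 0.6157 -0.2357  0.2211] F [ 0.6 -0.3 -1.2] op 0.0567 gf 66.7 q [-0.48  0.19  1.6  -0.    1.35 -1.79]
906 [[-0.033  -0.028   0.1198]
 [ 0.0117 -0.0051  0.1358]
 [ 0.0454  0.0296  0.2427]]
[-0.26503722  0.19508713]
front wall x= [-0.01165332 -0.03276307  0.04866791] 304
[-0.0, -0.001, 0.168, -0.001, 0.0, 0.001] [-0.0, -0.001, 0.187, -0.001, 0.0, 0.001]
```

View pics/s4c.png

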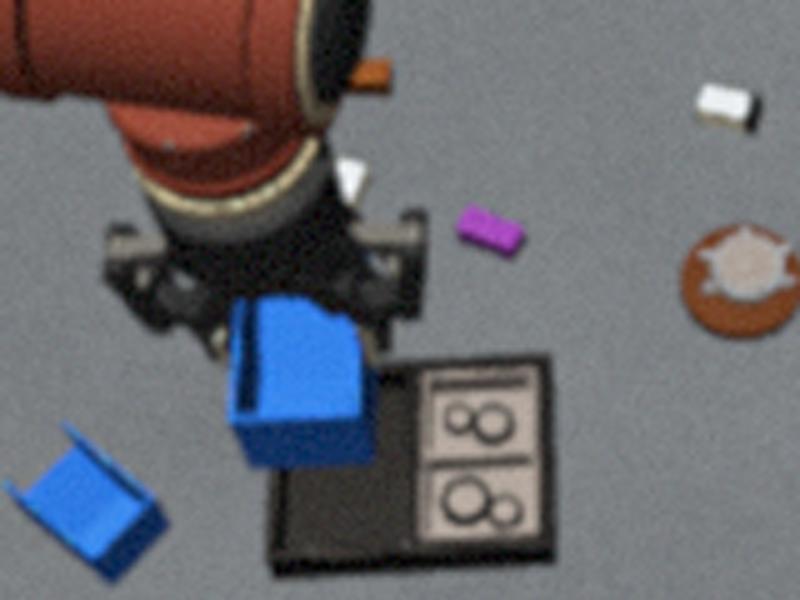

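The bin is empty and level, 2° at most, above its pocket. Lowering.

>>> {"name": "apply_moves", "arguments": {
  "rows": [0,-0.002,0.03,0,0,0,0,-0.002,0.06,0,0,0,0,-0.002,0.09,0,0,0,0,-0.002,0.11,0,0,0,0,-0.002,0.125,0,0,0,0,-0.002,0.135,0,0,0,0,-0.002,0.145,0,0,0,0,-0.002,0.155,0,0,0,0,-0.002,0.162,0,0,0,0,-0.002,0.168,0,0,0,0,-0.002,0.173,0,0,0,0,-0.002,0.178,0,0,0,0,-0.002,0.182,0,0,0,0,-0.002,0.185,0,0,0,0,-0.002,0.185,0,0,0]
}}

```text
t: 14.45
tool_pos: [0.6152, -0.2381, 0.1098]
tool_rot: [0.411, 3.114, -0.002]
contact_force: [-0.6, 0.2, -0.5]
opening: 0.0565
grip_force: 66.7
```

>>> {"name": "apply_moves", "arguments": {
  "rows": [0,0,0,0,0,0,0,0,0,0,0,0,0,0,0,0,0,0,0,0,0,0,0,0,0,0,0,0,0,0,0,0,-0.02,0,0,0,0,0,-0.05,0,0,0,0,0,-0.09,0,0,0,0,0,-0.14,0,0,0,0,0,-0.19,0,0,0,0,0,-0.19,0,0,0,0,0,-0.19,0,0,0,0,0,-0.19,0,0,0],
  "grip": 1
}}

```text
t: 15.75
tool_pos: [0.6146, -0.2377, 0.223]
tool_rot: [-0.411, -3.114, 0.001]
contact_force: [-0.7, 0.2, -0.6]
opening: 0.0852
grip_force: 0.0
```

```bash
python3 -c "
from h import *
st()
# post3 (0.4503,-0.2011): long axis az = 54.7+90=144.7 or -35.3 ; 
for a in (-35.3,144.7): print(row([.4503,-.2011,.13],rot(a)),row([.4503,-.2011,.077],rot(a)))
"
```

```text
t 15.8 [ 0.6146 -0.2377  0.223 ] F [-0.7  0.2 -0.6] op 0.0852 gf 0.0 q [-0.48  0.19  1.6  -0.    1.35 -1.79]
[0.28, -0.012, 0.155, -0.001, -0.001, 0.225] [0.28, -0.012, 0.244, -0.001, -0.001, 0.225]
[0.28, -0.012, 0.155, 0.001, -0.001, -1.775] [0.28, -0.012, 0.244, 0.001, -0.001, -1.775]
```

>>> {"name": "apply_moves", "arguments": {
  "rows": [0.05,0,0,0,0,0.05,0.1,0,0,0,0,0.1,0.16,0,0,0,0,0.15,0.22,-0.012,0,0,0,0.2,0.28,-0.012,0.04,0,0,0.225,0.28,-0.012,0.08,0,0,0.225,0.28,-0.012,0.08,0,0,0.225]
}}

```text
t: 16.45
tool_pos: [0.4474, -0.1994, 0.1704]
tool_rot: [-0.95, -2.985, -0.002]
contact_force: [-0.8, 0.2, 0.2]
opening: 0.0855
grip_force: 0.0
```

```bash
cat > binchk.py <<'E'
from h import *
import sys
im,d=snap('top',sys.argv[1]);P=cloud('top',d);hsv=cv2.cvtColor(im,cv2.COLOR_BGR2HSV);Z=P[...,2]
k=np.zeros(d.shape,bool);k[122:212,302:395]=1;k&=d>0
f=k&(Z>.02)&(Z<.035);
b=k&(Z>.052)&(Z<.075)&(hsv[...,0]>95)&(hsv[...,0]<130)&(hsv[...,1]>100)
for n,m in(('frame',f),('bin',b)):
    p=P[m];print(n,len(p),cv2.minAreaRect(p[:,:2].astype(np.float32)) if len(p)>4 else '',np.percentile(p[:,2],[5,50,95]).round(4) if len(p) else '')
if b.sum()>10:
    p=P[b];p=p[p[:,2]>.056];A=np.c_[p[:,:2]-p[:,:2].mean(0),np.ones(len(p))];print('plane',np.linalg.lstsq(A,p[:,2],rcond=None)[0])
E
python3 binchk.py t5; python3 -c "
from h import *
st();print(row([.4503,-.2011,.077],rot(-35.3)))
z=np.load('pics/t5.npz');cv2.imwrite('pics/t5c.png',cv2.resize(z['im'][120:280,100:450],(800,366),interpolation=cv2.INTER_CUBIC))"
```

```text
frame 1050 ((0.6228353977203369, -0.2032860666513443), (0.1450451910495758, 0.10818804055452347), 74.88419342041016) [0.0211 0.0263 0.0308]
bin 200 ((0.6139798164367676, -0.23696573078632355), (0.05883011594414711, 0.08886388689279556), 75.24698638916016) [0.0531 0.0603 0.0644]
plane [-0.0018695  -0.00286516  0.06084504]
t 16.5 [ 0.4493 -0.2004  0.173 ] F [-0.3  1.   1.5] op 0.0856 gf 0.0 q [-0.57 -0.15  2.03 -0.    1.26 -1.53]
[-0.003, 0.0, 0.16, -0.001, -0.003, 0.0]
```

View pics/t5c.png

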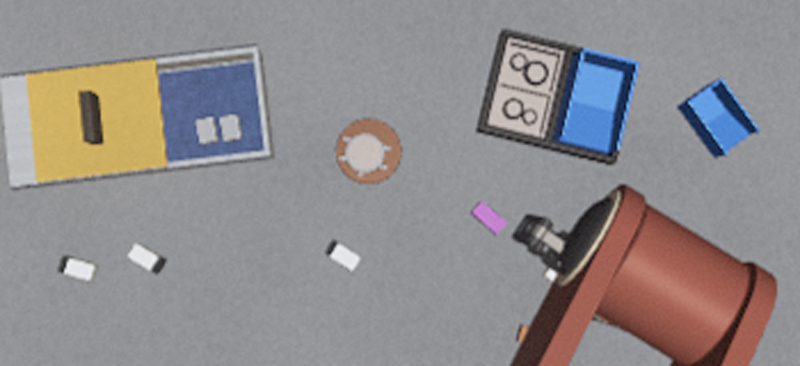

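The bin is seated, and the blocks are in the compartment at crop (207,130) and (230,127). Picking post3 with a partial opening so the fingers stay off the purple part.

>>> {"name": "apply_moves", "arguments": {
  "rows": [-0.003,0,0.03,0,0,0,-0.003,0,0.06,0,0,0,-0.003,0,0.09,0,0,0,-0.003,0,0.12,0,0,0,-0.003,0,0.14,0,0,0,-0.003,0,0.155,0,0,0,-0.003,0,0.16,0,0,0,-0.003,0,0.16,0,0,0],
  "grip": 0.45
}}

```text
t: 17.3
tool_pos: [0.4527, -0.2026, 0.0798]
tool_rot: [0.952, 2.994, -0.002]
contact_force: [-0.0, -0.5, 0.7]
opening: 0.0384
grip_force: 0.0
```

>>> {"name": "apply_moves", "arguments": {
  "rows": [0,0,0,0,0,0,0,0,0,0,0,0,0,0,0,0,0,0,0,0,0,0,0,0,0,0,0,0,0,0,0,0,0,0,0,0,0,0,-0.05,0,0,0,0,0,-0.12,0,0,0,0,0,-0.2,0,0,0,0,0,-0.2,0,0,0,0,0,-0.2,0,0,0],
  "grip": 0,
  "grip_force": 25
}}

```text
t: 18.4
tool_pos: [0.4529, -0.2027, 0.201]
tool_rot: [0.951, 2.991, -0.003]
contact_force: [-0.4, 0.5, -0.7]
opening: 0.0152
grip_force: 25.8
```

```bash
cat > place.py <<'E'
from h import *
import sys
dx=float(sys.argv[1]);st()
ux=np.array([np.cos(np.radians(-15)),np.sin(np.radians(-15))])
p=np.array([.6142,-.237])+ux*dx
for a in (75,-105): print(a,row([*p,.19],rot(a)),row([*p,.122],rot(a)))
E
python3 place.py .006
```

```text
t 18.4 [ 0.4529 -0.2027  0.201 ] F [-0.4  0.5 -0.7] op 0.0152 gf 25.8 q [-0.57 -0.18  2.01 -0.    1.31 -1.53]
75 [-0.262, 0.112, 0.019, -0.002, 0.001, -1.225] [-0.261, 0.112, 0.132, -0.002, 0.001, -1.225]
-105 [-0.262, 0.112, 0.019, 0.001, 0.002, 0.775] [-0.261, 0.112, 0.132, 0.001, 0.002, 0.775]
```

>>> {"name": "apply_moves", "arguments": {
  "rows": [-0.02,0.01,0,0,0,0.08,-0.06,0.025,0,0,0,0.17,-0.1,0.04,0,0,0,0.26,-0.14,0.06,0,0,0,0.35,-0.18,0.08,0,0,0,0.44,-0.21,0.09,0,0,0,0.53,-0.24,0.1,0.01,0,0,0.62,-0.255,0.11,0.019,0,0,0.71,-0.262,0.112,0.019,0,0,0.775,-0.262,0.112,0.019,0,0,0.775,-0.262,0.112,0.04,0,0,0.775,-0.262,0.112,0.07,0,0,0.775,-0.262,0.112,0.1,0,0,0.775,-0.262,0.112,0.12,0,0,0.775,-0.262,0.112,0.132,0,0,0.775,-0.262,0.112,0.132,0,0,0.775,-0.262,0.112,0.132,0,0,0.775]
}}

```text
t: 20.1
tool_pos: [0.6198, -0.2385, 0.1207]
tool_rot: [2.492, 1.911, -0.001]
contact_force: [-0.1, -0.7, 0.8]
opening: 0.0152
grip_force: 25.8
```

>>> {"name": "apply_moves", "arguments": {
  "rows": [0,0,0,0,0,0,0,0,0,0,0,0,0,0,0,0,0,0,0,0,0,0,0,0,0,0,0,0,0,0,0,0,-0.04,0,0,0,0,0,-0.1,0,0,0,0,0,-0.15,0,0,0,0,0,-0.15,0,0,0,0,0,-0.15,0,0,0],
  "grip": 0.33
}}

```text
t: 21.1
tool_pos: [0.6199, -0.2385, 0.2116]
tool_rot: [2.491, 1.91, 0.0]
contact_force: [-0.9, -0.6, -0.4]
opening: 0.0279
grip_force: 0.0
```

```bash
python3 -c "
from h import *
st()
# post2 (.4645,.0205): long az 56.84
for a in (56.84,-123.16): print(row([.4645,.0205,.15],rot(a)),row([.4645,.0205,.077],rot(a)))
"
```

```text
t 21.1 [ 0.6199 -0.2385  0.2116] F [-0.9 -0.6 -0.4] op 0.0279 gf 0.0 q [-0.48  0.21  1.6  -0.    1.33 -0.22]
[0.35, -0.362, 0.101, -0.001, 0.002, -1.799] [0.35, -0.363, 0.223, -0.001, 0.002, -1.799]
[0.35, -0.362, 0.101, 0.002, 0.001, 0.201] [0.35, -0.363, 0.223, 0.002, 0.001, 0.201]
```

```bash
cat > posts.py <<'E'
from h import *
import sys
for n in ('top','scene'):
    im,d=snap(n,sys.argv[1]+n);P=cloud(n,d);hsv=cv2.cvtColor(im,cv2.COLOR_BGR2HSV)
    m=(P[...,2]>.009)&(P[...,2]<.024)&(d>0)&(P[...,0]>.36)&(P[...,0]<.8)&(abs(P[...,1])<.45)&(hsv[...,1]<70)
    c,l,s,_=cv2.connectedComponentsWithStats(m.astype(np.uint8))
    for i in range(1,c):
        p=P[l==i]
        if 30<s[i,4]<250 and hsv[...,2][l==i].mean()>110:
            (ce,w,a)=cv2.minAreaRect(p[:,:2].astype(np.float32));a=a if w[0]>w[1] else a+90
            if max(w)<.045: print(n,s[i,4],np.round(ce,4),np.round(w,4),'long az',round(a,1))
E
python3 posts.py t6
```

```text
top 112 [ 0.6085 -0.1634] [0.0428 0.0247] long az 67.0
top 72 [0.5941 0.1572] [0.0238 0.0181] long az 9.2
top 65 [0.5963 0.1329] [0.024  0.0183] long az 11.2
top 110 [0.5    0.2841] [0.0365 0.0163] long az 72.3
top 104 [0.4644 0.0205] [0.0337 0.0163] long az 57.0
top 110 [0.4648 0.2206] [0.0341 0.0168] long az 57.9
scene 71 [0.4649 0.2199] [0.0334 0.0202] long az 59.9
scene 70 [0.4991 0.2842] [0.0354 0.0192] long az 75.9
scene 77 [0.4655 0.0198] [0.0339 0.0184] long az 54.8
scene 93 [0.5929 0.1427] [0.0347 0.0409] long az 104.7
scene 60 [0.782  0.1215] [0.0396 0.0167] long az 53.7
```

>>> {"name": "apply_moves", "arguments": {
  "rows": [0.03,-0.03,0,0,0,0.05,0.08,-0.08,0,0,0,0.1,0.13,-0.135,0,0,0,0.15,0.18,-0.19,0,0,0,0.2,0.23,-0.24,0,0,0,0.2,0.28,-0.29,0,0,0,0.2,0.32,-0.33,0.02,0,0,0.2,0.345,-0.355,0.05,0,0,0.2,0.35,-0.363,0.08,0,0,0.2,0.35,-0.363,0.1,0,0,0.2,0.35,-0.363,0.1,0,0,0.2],
  "grip": 0.45
}}

```text
t: 22.3
tool_pos: [0.4618, 0.021, 0.1471]
tool_rot: [-2.759, -1.497, 0.009]
contact_force: [0.8, -0.1, 0.4]
opening: 0.0385
grip_force: 0.0
```

```bash
python3 -c "
from h import *
st()
print(row([.4645,.0205,.077],rot(-123.16)))"
```

```text
t 22.3 [0.4618 0.021  0.1471] F [ 0.8 -0.1  0.4] op 0.0385 gf 0.0 q [-0.12 -0.19  2.12 -0.    1.22  0.46]
[0.002, 0.005, 0.117, -0.003, 0.002, 0.001]
```

Post0 has been knocked to (0.4995,0.284). Post2 is unmoved.

>>> {"name": "apply_moves", "arguments": {
  "rows": [0,0,0.03,0,0,0,0,0,0.06,0,0,0,0,0.002,0.09,0,0,0,0,0.002,0.11,0,0,0,0,0.002,0.117,0,0,0,0,0.002,0.117,0,0,0]
}}

```text
t: 22.9
tool_pos: [0.4647, 0.02, 0.0797]
tool_rot: [2.761, 1.497, -0.002]
contact_force: [-0.5, -0.2, 0.8]
opening: 0.0383
grip_force: 0.0
```

>>> {"name": "apply_moves", "arguments": {
  "rows": [0,0,0,0,0,0,0,0,0,0,0,0,0,0,0,0,0,0,0,0,0,0,0,0,0,0,0,0,0,0,0,0,0,0,0,0,0,0,-0.05,0,0,0,0,0,-0.12,0,0,0,0,0,-0.2,0,0,0,0,0,-0.2,0,0,0,0,0,-0.2,0,0,0],
  "grip": 0,
  "grip_force": 25
}}

```text
t: 24.0
tool_pos: [0.4653, 0.0203, 0.2013]
tool_rot: [2.759, 1.497, 0.003]
contact_force: [0.2, 0.5, -0.7]
opening: 0.0152
grip_force: 25.9
```

```bash
python3 place.py .006
```

```text
t 24.0 [0.4653 0.0203 0.2013] F [ 0.2  0.5 -0.7] op 0.0152 gf 25.9 q [-0.12 -0.26  2.08 -0.    1.32  0.46]
75 [-0.221, 0.451, 0.02, 0.0, -0.003, 1.8] [-0.221, 0.451, 0.134, 0.0, -0.003, 1.8]
-105 [-0.221, 0.451, 0.02, 0.002, 0.0, -0.2] [-0.221, 0.451, 0.134, 0.002, 0.0, -0.2]
```

>>> {"name": "apply_moves", "arguments": {
  "rows": [-0.02,0.04,0,0,0,-0.03,-0.05,0.1,0,0,0,-0.06,-0.085,0.17,0,0,0,-0.1,-0.12,0.24,0,0,0,-0.14,-0.155,0.31,0,0,0,-0.17,-0.185,0.375,0,0,0,-0.2,-0.205,0.42,0.01,0,0,-0.2,-0.217,0.443,0.02,0,0,-0.2,-0.221,0.451,0.02,0,0,-0.2,-0.221,0.451,0.02,0,0,-0.2,-0.221,0.451,0.05,0,0,-0.2,-0.221,0.451,0.08,0,0,-0.2,-0.221,0.451,0.11,0,0,-0.2,-0.221,0.451,0.13,0,0,-0.2,-0.221,0.451,0.13,0,0,-0.2,-0.221,0.451,0.13,0,0,-0.2]
}}

```text
t: 25.6
tool_pos: [0.6192, -0.2382, 0.1218]
tool_rot: [2.493, 1.912, -0.002]
contact_force: [0.6, 0.7, 1.0]
opening: 0.0151
grip_force: 25.9
```

>>> {"name": "apply_moves", "arguments": {
  "rows": [0,0,0,0,0,0,0,0,0,0,0,0,0,0,0,0,0,0,0,0,0,0,0,0,0,0,0,0,0,0,0,0,-0.04,0,0,0,0,0,-0.1,0,0,0,0,0,-0.15,0,0,0,0,0,-0.15,0,0,0,0,0,-0.15,0,0,0],
  "grip": 0.33
}}

```text
t: 26.6
tool_pos: [0.6196, -0.2385, 0.2134]
tool_rot: [2.491, 1.91, 0.0]
contact_force: [-0.3, 1.0, -0.7]
opening: 0.0285
grip_force: 0.0
```

```bash
python3 posts.py t7; python3 -c "
from h import *
st()
for a in (58,-122): print(row([.4647,.2204,.15],rot(a)))
"
```

```text
top 104 [ 0.6091 -0.163 ] [0.04   0.0212] long az 70.3
top 68 [0.5937 0.1581] [0.0248 0.0202] long az 13.9
top 79 [0.5964 0.1326] [0.0241 0.0184] long az 9.5
top 111 [0.5001 0.2839] [0.0352 0.0162] long az 72.7
top 109 [0.4647 0.2203] [0.0349 0.0166] long az 57.9
scene 69 [0.4657 0.2192] [0.0341 0.0191] long az 56.4
scene 70 [0.5001 0.2829] [0.0333 0.0176] long az 72.2
scene 98 [0.5954 0.1438] [0.0263 0.0424] long az 97.4
scene 56 [0.7824 0.1215] [0.0392 0.0152] long az 56.3
t 26.7 [ 0.6185 -0.2379  0.2105] F [ 0.1 -0.3 -0.3] op 0.0278 gf 0.0 q [-0.48  0.21  1.6  -0.    1.33 -0.22]
[0.671, -0.445, 0.102, -0.001, -0.002, -1.811]
[0.671, -0.445, 0.102, -0.002, 0.001, 0.189]
```

>>> {"name": "apply_moves", "arguments": {
  "rows": [0.03,-0.02,0,0,0,0.03,0.08,-0.053,0,0,0,0.06,0.14,-0.093,0,0,0,0.09,0.2,-0.133,0,0,0,0.12,0.26,-0.172,0,0,0,0.15,0.32,-0.212,0,0,0,0.17,0.38,-0.252,0,0,0,0.19,0.44,-0.292,0,0,0,0.19,0.5,-0.332,0,0,0,0.19,0.55,-0.365,0,0,0,0.19,0.6,-0.398,0.02,0,0,0.19,0.64,-0.425,0.04,0,0,0.19,0.66,-0.438,0.07,0,0,0.19,0.671,-0.445,0.1,0,0,0.19,0.671,-0.445,0.12,0,0,0.19,0.671,-0.445,0.12,0,0,0.19,0.671,-0.445,0.12,0,0,0.19],
  "grip": 0.45
}}

```text
t: 28.4
tool_pos: [0.4658, 0.2191, 0.1393]
tool_rot: [2.749, 1.519, -0.003]
contact_force: [0.3, -0.2, 0.1]
opening: 0.0384
grip_force: 0.0
```

```bash
python3 -c "
from h import *
st()
print(row([.4647,.2204,.077],rot(-122)))"
```

```text
t 28.4 [0.4658 0.2191 0.1393] F [ 0.3 -0.2  0.1] op 0.0384 gf 0.0 q [ 0.3  -0.05  2.   -0.    1.19  0.86]
[0.001, -0.003, 0.104, -0.0, 0.001, -0.002]
```

>>> {"name": "apply_moves", "arguments": {
  "rows": [0,0,0.03,0,0,0,0,-0.002,0.06,0,0,0,0,-0.002,0.085,0,0,0,0,-0.002,0.1,0,0,0,0,-0.002,0.104,0,0,0,0,-0.002,0.104,0,0,0]
}}

```text
t: 29.0
tool_pos: [0.465, 0.2201, 0.0774]
tool_rot: [2.749, 1.519, -0.001]
contact_force: [-0.0, -0.4, 0.6]
opening: 0.0384
grip_force: 0.0
```

>>> {"name": "apply_moves", "arguments": {
  "rows": [0,0,0,0,0,0,0,0,0,0,0,0,0,0,0,0,0,0,0,0,0,0,0,0,0,0,0,0,0,0,0,0,0,0,0,0,0,0,-0.05,0,0,0,0,0,-0.12,0,0,0,0,0,-0.2,0,0,0,0,0,-0.2,0,0,0,0,0,-0.2,0,0,0],
  "grip": 0,
  "grip_force": 25
}}

```text
t: 30.1
tool_pos: [0.4653, 0.2206, 0.1987]
tool_rot: [2.748, 1.519, 0.003]
contact_force: [0.1, 0.2, -0.0]
opening: 0.0154
grip_force: 25.9
```

```bash
python3 place.py .006
```

```text
t 30.1 [0.4653 0.2206 0.1987] F [ 0.1  0.2 -0. ] op 0.0154 gf 25.9 q [ 0.3  -0.12  1.97 -0.    1.3   0.86]
75 [-0.511, 0.625, 0.015, -0.001, -0.002, 1.81] [-0.511, 0.625, 0.129, -0.001, -0.002, 1.81]
-105 [-0.511, 0.625, 0.015, 0.002, -0.001, -0.19] [-0.511, 0.625, 0.129, 0.002, -0.001, -0.19]
```

>>> {"name": "apply_moves", "arguments": {
  "rows": [-0.025,0.03,0,0,0,-0.03,-0.065,0.08,0,0,0,-0.06,-0.115,0.14,0,0,0,-0.09,-0.165,0.2,0,0,0,-0.12,-0.215,0.26,0,0,0,-0.15,-0.265,0.32,0,0,0,-0.17,-0.31,0.38,0,0,0,-0.19,-0.36,0.44,0,0,0,-0.19,-0.41,0.5,0,0,0,-0.19,-0.45,0.55,0,0,0,-0.19,-0.485,0.593,0,0,0,-0.19,-0.505,0.617,0.01,0,0,-0.19,-0.511,0.625,0.015,0,0,-0.19,-0.511,0.625,0.015,0,0,-0.19,-0.511,0.625,0.04,0,0,-0.19,-0.511,0.625,0.07,0,0,-0.19,-0.511,0.625,0.095,0,0,-0.19,-0.511,0.625,0.112,0,0,-0.19,-0.511,0.625,0.112,0,0,-0.19,-0.511,0.625,0.112,0,0,-0.19]
}}

```text
t: 32.1
tool_pos: [0.6192, -0.2386, 0.1303]
tool_rot: [2.492, 1.912, -0.001]
contact_force: [-0.1, -0.6, -0.6]
opening: 0.0151
grip_force: 25.9
```

>>> {"name": "apply_moves", "arguments": {
  "rows": [0,0,0,0,0,0,0,0,0,0,0,0,0,0,0,0,0,0,0,0,0,0,0,0,0,0,0,0,0,0,0,0,-0.04,0,0,0,0,0,-0.1,0,0,0,0,0,-0.15,0,0,0,0,0,-0.15,0,0,0,0,0,-0.15,0,0,0],
  "grip": 0.33
}}

```text
t: 33.1
tool_pos: [0.6196, -0.2389, 0.2218]
tool_rot: [2.491, 1.91, 0.0]
contact_force: [-0.5, -0.2, -0.1]
opening: 0.0282
grip_force: 0.0
```

```bash
python3 posts.py t8|grep -v "0\.59"; python3 -c "
from h import *
st()
for a in (72.5,-107.5): print(row([.4998,.2838,.14],rot(a)))
z=np.load('pics/t8scene.npz');cv2.imwrite('pics/t8c.png',cv2.resize(z['im'][200:300,120:260],(700,500),interpolation=cv2.INTER_CUBIC))
"
```

```text
top 136 [ 0.652  -0.1752] [0.0445 0.0246] long az 63.0
top 105 [ 0.6084 -0.1657] [0.0354 0.0238] long az 79.5
top 51 [ 0.5781 -0.184 ] [0.039 0.034] long az 27.7
top 110 [0.5001 0.2841] [0.0353 0.0161] long az 72.5
scene 71 [0.4999 0.2831] [0.0337 0.0175] long az 73.1
scene 62 [0.7835 0.1208] [0.0389 0.0166] long az 54.0
t 33.2 [ 0.6185 -0.2383  0.2189] F [-0.1  0.4 -0.6] op 0.0282 gf 0.0 q [-0.48  0.2   1.59 -0.    1.35 -0.22]
[0.789, -0.417, 0.132, -0.001, -0.002, -1.973]
[0.789, -0.417, 0.132, -0.002, 0.0, 0.027]
```

View pics/t8c.png

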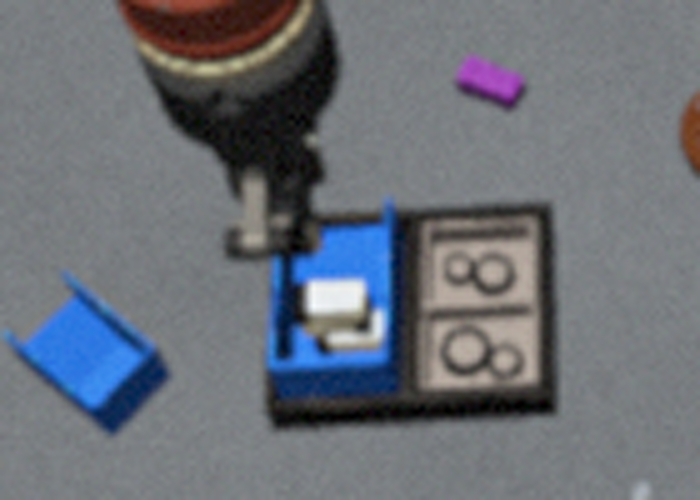

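Three posts are in the bin (stack at (335,300) and (360,330)). Now the last one, post0.

>>> {"name": "apply_moves", "arguments": {
  "rows": [0.03,-0.016,0,0,0,0,0.08,-0.042,0,0,0,0,0.14,-0.074,0,0,0,0,0.2,-0.106,0,0,0,0,0.26,-0.137,0,0,0,0.027,0.33,-0.174,0,0,0,0.027,0.4,-0.211,0,0,0,0.027,0.47,-0.248,0,0,0,0.027,0.54,-0.285,0,0,0,0.027,0.6,-0.317,0,0,0,0.027,0.66,-0.349,0,0,0,0.027,0.71,-0.375,0.02,0,0,0.027,0.75,-0.396,0.04,0,0,0.027,0.775,-0.41,0.07,0,0,0.027,0.789,-0.417,0.1,0,0,0.027,0.789,-0.417,0.13,0,0,0.027,0.789,-0.417,0.13,0,0,0.027,0.789,-0.417,0.13,0,0,0.027],
  "grip": 0.4
}}

```text
t: 35.0
tool_pos: [0.4992, 0.2833, 0.141]
tool_rot: [2.532, 1.859, -0.005]
contact_force: [0.8, 0.3, -0.1]
opening: 0.0344
grip_force: 0.0
```

```bash
python3 -c "
from h import *
st()
print(row([.4998,.2838,.077],rot(-107.5)))"
```

```text
t 35.0 [0.4992 0.2833 0.141 ] F [ 0.8  0.3 -0.1] op 0.0344 gf 0.0 q [ 0.39  0.09  1.86 -0.    1.19  0.69]
[0.001, 0.001, 0.107, -0.001, 0.002, 0.001]
```

>>> {"name": "apply_moves", "arguments": {
  "rows": [0,0,0.03,0,0,0,0,0,0.06,0,0,0,0,0,0.085,0,0,0,0,0,0.1,0,0,0,0,0,0.106,0,0,0,0,0,0.106,0,0,0]
}}

```text
t: 35.6
tool_pos: [0.5006, 0.2833, 0.0786]
tool_rot: [2.532, 1.858, -0.001]
contact_force: [-0.2, -0.0, 0.4]
opening: 0.0341
grip_force: 0.0
```

>>> {"name": "apply_moves", "arguments": {
  "rows": [0,0,0,0,0,0,0,0,0,0,0,0,0,0,0,0,0,0,0,0,0,0,0,0,0,0,0,0,0,0,0,0,0,0,0,0,0,0,-0.05,0,0,0,0,0,-0.12,0,0,0,0,0,-0.22,0,0,0,0,0,-0.22,0,0,0,0,0,-0.22,0,0,0],
  "grip": 0,
  "grip_force": 25
}}

```text
t: 36.7
tool_pos: [0.5015, 0.2839, 0.2132]
tool_rot: [2.531, 1.857, 0.007]
contact_force: [-0.5, -0.1, -1.0]
opening: 0.015
grip_force: 27.0
```

```bash
python3 place.py .008
```

```text
t 36.7 [0.5015 0.2839 0.2132] F [-0.5 -0.1 -1. ] op 0.015 gf 27.0 q [ 0.39  0.01  1.81 -0.    1.32  0.69]
75 [-0.771, 0.453, 0.039, -0.002, -0.004, 1.973] [-0.772, 0.452, 0.152, -0.002, -0.004, 1.973]
-105 [-0.771, 0.453, 0.039, 0.003, -0.001, -0.027] [-0.772, 0.452, 0.152, 0.003, -0.001, -0.027]
```

>>> {"name": "apply_moves", "arguments": {
  "rows": [-0.03,0.018,0,0,0,0,-0.08,0.047,0,0,0,0,-0.14,0.082,0,0,0,0,-0.2,0.117,0,0,0,0,-0.26,0.153,0,0,0,-0.027,-0.33,0.194,0,0,0,-0.027,-0.4,0.235,0,0,0,-0.027,-0.47,0.276,0,0,0,-0.027,-0.54,0.317,0,0,0,-0.027,-0.6,0.352,0,0,0,-0.027,-0.66,0.387,0,0,0,-0.027,-0.71,0.416,0.01,0,0,-0.027,-0.75,0.44,0.02,0,0,-0.027,-0.772,0.452,0.039,0,0,-0.027,-0.772,0.452,0.06,0,0,-0.027,-0.772,0.452,0.085,0,0,-0.027,-0.772,0.452,0.11,0,0,-0.027,-0.772,0.452,0.124,0,0,-0.027,-0.772,0.452,0.124,0,0,-0.027,-0.772,0.452,0.124,0,0,-0.027]
}}

```text
t: 38.7
tool_pos: [0.6207, -0.2386, 0.1377]
tool_rot: [2.491, 1.913, 0.0]
contact_force: [-1.2, 2.4, 5.0]
opening: 0.0149
grip_force: 28.1
```

>>> {"name": "apply_moves", "arguments": {
  "rows": [0,0,0,0,0,0,0,0,0,0,0,0,0,0,0,0,0,0,0,0,0,0,0,0,0,0,0,0,0,0,0,0,-0.04,0,0,0,0,0,-0.1,0,0,0,0,0,-0.15,0,0,0,0,0,-0.15,0,0,0,0,0,-0.15,0,0,0],
  "grip": 0.33
}}

```text
t: 39.7
tool_pos: [0.6205, -0.2401, 0.2276]
tool_rot: [2.491, 1.91, 0.0]
contact_force: [-0.6, 0.6, -0.1]
opening: 0.0278
grip_force: 0.0
```

```bash
python3 -c "
from h import *
st()
for a in (6,-174): print(row([.6029,.2614,.18],rot(a)))
"
```

```text
t 39.7 [ 0.6205 -0.2401  0.2276] F [-0.6  0.6 -0.1] op 0.0278 gf 0.0 q [-0.48  0.2   1.58 -0.    1.36 -0.22]
[0.8, -0.245, 0.078, -0.0, 0.002, -1.234]
[0.8, -0.245, 0.078, 0.002, 0.0, 0.766]
```

>>> {"name": "apply_moves", "arguments": {
  "rows": [0.03,-0.009,0,0,0,0.06,0.09,-0.028,0,0,0,0.13,0.16,-0.049,0,0,0,0.2,0.23,-0.07,0,0,0,0.27,0.3,-0.092,0,0,0,0.34,0.37,-0.113,0,0,0,0.41,0.44,-0.135,0,0,0,0.48,0.51,-0.156,0,0,0,0.55,0.58,-0.178,0,0,0,0.62,0.65,-0.199,0,0,0,0.69,0.71,-0.217,0.02,0,0,0.75,0.76,-0.233,0.04,0,0,0.766,0.79,-0.242,0.06,0,0,0.766,0.8,-0.245,0.078,0,0,0.766,0.8,-0.245,0.078,0,0,0.766,0.8,-0.245,0.078,0,0,0.766],
  "grip": 0.6
}}

```text
t: 41.3
tool_pos: [0.6027, 0.2606, 0.1785]
tool_rot: [3.135, 0.164, -0.002]
contact_force: [-0.3, 0.6, -0.6]
opening: 0.0512
grip_force: 0.0
```

```bash
python3 binchk.py t9; python3 -c "
from h import *
st();print(row([.6029,.2614,.129],rot(-174)))
im,d=snap('scene','t9scene');a=im[210:290,160:250];b=np.load('pics/t9.npz')['im'][125:205,300:390]
cv2.imwrite('pics/t9c.png',cv2.resize(np.hstack([a,b]),(800,356),interpolation=cv2.INTER_CUBIC))
P=cloud('top',np.load('pics/t9.npz')['d']);B=R.from_euler('z',15,degrees=True).apply(P.reshape(-1,3)-[.6142,-.237,0])
k=(abs(B[:,0])<.04)&(abs(B[:,1])<.024);hs=cv2.cvtColor(np.load('pics/t9.npz')['im'],cv2.COLOR_BGR2HSV).reshape(-1,3);k&=hs[:,1]<80
print(k.sum(),np.percentile(B[k],[2,50,98],axis=0).round(3))
"
```

```text
frame 1072 ((0.6227372884750366, -0.20305150747299194), (0.14449025690555573, 0.10734684020280838), 75.14466094970703) [0.0215 0.0262 0.031 ]
bin 199 ((0.6135929226875305, -0.23691409826278687), (0.058801814913749695, 0.08950378745794296), 74.61763763427734) [0.0536 0.0602 0.0646]
plane [-0.00131219  0.00860996  0.0609749 ]
t 41.4 [0.6031 0.2605 0.1794] F [-0.5  0.3 -0. ] op 0.0513 gf 0.0 q [ 0.3   0.23  1.63 -0.    1.28  1.76]
[-0.0, -0.002, 0.084, 0.001, 0.0, -0.001]
187 [[-0.003 -0.016  0.024]
 [ 0.002  0.004  0.072]
 [ 0.013  0.019  0.076]]
```

View pics/t9c.png

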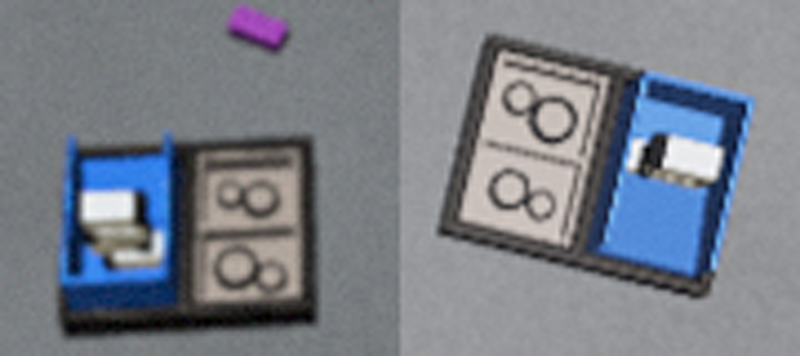

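All four posts are in the bin, but stacked as a tower with its top at about 74 mm. That is just inside the height limit, so I will unstack the top one afterwards. First, the cover.

>>> {"name": "apply_moves", "arguments": {
  "rows": [0,-0.002,0.02,0,0,0,0,-0.002,0.04,0,0,0,0,-0.002,0.06,0,0,0,0,-0.002,0.075,0,0,0,0,-0.002,0.082,0,0,0,0,-0.002,0.082,0,0,0]
}}

```text
t: 42.0
tool_pos: [0.6019, 0.2628, 0.1287]
tool_rot: [3.136, 0.165, -0.004]
contact_force: [-0.4, 0.6, 0.1]
opening: 0.0513
grip_force: 0.0
```

>>> {"name": "apply_moves", "arguments": {
  "rows": [0,0,0,0,0,0,0,0,0,0,0,0,0,0,0,0,0,0,0,0,0,0,0,0,0,0,0,0,0,0,0,0,0,0,0,0,0,0,0,0,0,0,0,0,0,0,0,0],
  "grip": 0,
  "grip_force": 25
}}

```text
t: 42.8
tool_pos: [0.603, 0.2631, 0.131]
tool_rot: [3.136, 0.165, 0.002]
contact_force: [-1.3, -2.3, 5.0]
opening: 0.0115
grip_force: 29.5
```

```bash
python3 -c "
from h import *
st();o=ctrl.get_obs();ey=np.array([-np.sin(np.radians(6)),np.cos(np.radians(6)),0])
print(row(o['tool_pos']-ey*.1,rot(-174)), 'cover q', (o['tool_pos'][:2]-BOX)@ey[:2])"
```

```text
t 42.8 [0.603  0.2631 0.131 ] F [-1.3 -2.3  5. ] op 0.0115 gf 29.5 q [ 0.3   0.28  1.66 -0.    1.2   1.76]
[-0.0, 0.167, 0.0, 0.001, -0.001, 0.0] cover q 0.10272139105647303
```

>>> {"name": "apply_moves", "arguments": {
  "rows": [0,0.005,-0.002,0,0,0,0,0.015,-0.002,0,0,0,0,0.025,-0.002,0,0,0,0,0.035,-0.002,0,0,0,0,0.05,-0.002,0,0,0,0,0.065,-0.002,0,0,0,0,0.08,-0.002,0,0,0,0,0.095,-0.002,0,0,0,0,0.11,-0.002,0,0,0,0,0.125,-0.002,0,0,0,0,0.138,-0.002,0,0,0,0,0.148,-0.002,0,0,0,0,0.156,-0.002,0,0,0,0,0.162,-0.002,0,0,0,0,0.166,-0.002,0,0,0,0,0.169,-0.002,0,0,0,0,0.171,-0.002,0,0,0,0,0.171,-0.002,0,0,0]
}}

```text
t: 44.6
tool_pos: [0.6138, 0.1605, 0.1311]
tool_rot: [3.137, 0.164, 0.002]
contact_force: [5.1, 1.1, -2.8]
opening: 0.0118
grip_force: 28.4
```

>>> {"name": "apply_moves", "arguments": {
  "rows": [0,0.001,0,0,0,0,0,0.002,0,0,0,0,0,0.002,0,0,0,0]
}}

```text
t: 44.9
tool_pos: [0.6138, 0.1602, 0.1311]
tool_rot: [-3.136, -0.164, -0.003]
contact_force: [5.4, 4.2, -3.7]
opening: 0.0112
grip_force: 28.3
```

>>> {"name": "apply_moves", "arguments": {
  "rows": [0,0.001,0,0,0,0,0,0.002,0,0,0,0,0,0.003,0,0,0,0,0,0.004,0,0,0,0,0,0.004,0,0,0,0]
}}

```text
t: 45.4
tool_pos: [0.6138, 0.1598, 0.1311]
tool_rot: [-3.132, -0.165, -0.003]
contact_force: [5.6, 12.7, -3.5]
opening: 0.0116
grip_force: 28.2
```

>>> {"name": "apply_moves", "arguments": {
  "rows": [0,0,0,0,0,0,0,0,0,0,0,0,0,0,0,0,0,0,0,0,0,0,0,0,0,0,0,0,0,0,0,0,-0.04,0,0,0,0,0,-0.1,0,0,0,0,0,-0.17,0,0,0,0,0,-0.17,0,0,0,0,0,-0.17,0,0,0],
  "grip": 0.5
}}

```text
t: 46.4
tool_pos: [0.6145, 0.1574, 0.2355]
tool_rot: [3.136, 0.165, 0.005]
contact_force: [-0.8, -0.1, -0.8]
opening: 0.0427
grip_force: 0.0
```

```bash
python3 place.py .004
```

```text
t 46.4 [0.6145 0.1574 0.2355] F [-0.8 -0.1 -0.8] op 0.0427 gf 0.0 q [ 0.13  0.12  1.66 -0.    1.36  1.6 ]
75 [-0.063, 0.656, 0.076, -0.002, -0.002, 1.234] [-0.064, 0.656, 0.19, -0.002, -0.002, 1.234]
-105 [-0.063, 0.656, 0.076, 0.002, -0.001, -0.766] [-0.064, 0.656, 0.19, 0.002, -0.001, -0.766]
```

The cover reached its end stop (12.7 N reaction). Now back to the tower for the top post.

>>> {"name": "apply_moves", "arguments": {
  "rows": [0,0.03,0,0,0,-0.07,-0.005,0.09,0,0,0,-0.14,-0.01,0.16,0,0,0,-0.21,-0.02,0.23,0,0,0,-0.28,-0.03,0.3,0,0,0,-0.35,-0.04,0.37,0,0,0,-0.42,-0.05,0.44,0,0,0,-0.49,-0.055,0.51,0.01,0,0,-0.56,-0.06,0.57,0.02,0,0,-0.63,-0.063,0.62,0.03,0,0,-0.7,-0.063,0.645,0.05,0,0,-0.75,-0.063,0.656,0.076,0,0,-0.766,-0.063,0.656,0.076,0,0,-0.766,-0.063,0.656,0.076,0,0,-0.766],
  "grip": 0.45
}}

```text
t: 47.8
tool_pos: [0.6165, -0.2375, 0.1863]
tool_rot: [-2.492, -1.909, 0.003]
contact_force: [1.2, -0.2, -0.0]
opening: 0.039
grip_force: 0.0
```

```bash
python3 -c "
from h import *
st();ux=np.array([np.cos(np.radians(-15)),np.sin(np.radians(-15))]);p=np.array([.6142,-.237])+ux*.005
print(row([*p,.137],rot(-105)))"
```

```text
t 47.8 [ 0.6165 -0.2375  0.1863] F [ 1.2 -0.2 -0. ] op 0.039 gf 0.0 q [-0.48  0.23  1.62 -0.    1.3  -0.22]
[-0.0, 0.005, 0.082, -0.002, 0.0, -0.001]
```

>>> {"name": "apply_moves", "arguments": {
  "rows": [0,0.004,0.02,0,0,0,0,0.004,0.04,0,0,0,0,0.004,0.06,0,0,0,0,0.004,0.075,0,0,0,0,0.004,0.082,0,0,0,0,0.004,0.082,0,0,0]
}}

```text
t: 48.4
tool_pos: [0.6192, -0.2383, 0.1378]
tool_rot: [-2.492, -1.911, 0.003]
contact_force: [-0.2, -0.1, 0.5]
opening: 0.0385
grip_force: 0.0
```

>>> {"name": "apply_moves", "arguments": {
  "rows": [0,0,0,0,0,0,0,0,0,0,0,0,0,0,0,0,0,0,0,0,0,0,0,0,0,0,0,0,0,0,0,0,0,0,0,0,0,0,-0.02,0,0,0,0,0,-0.04,0,0,0,0,0,-0.04,0,0,0],
  "grip": 0,
  "grip_force": 25
}}

```text
t: 49.3
tool_pos: [0.621, -0.2392, 0.1662]
tool_rot: [2.489, 1.909, 0.002]
contact_force: [0.0, -0.2, 1.0]
opening: 0.0151
grip_force: 27.2
```

>>> {"name": "apply_moves", "arguments": {
  "rows": [0,-0.02,0,0,0,0,0,-0.04,0,0,0,0,0,-0.062,0,0,0,0,0,-0.064,0,0,0,0,0,-0.064,0.02,0,0,0,0,-0.064,0.04,0,0,0,0,-0.064,0.058,0,0,0,0,-0.064,0.07,0,0,0,0,-0.064,0.077,0,0,0,0,-0.064,0.077,0,0,0]
}}

```text
t: 50.3
tool_pos: [0.5823, -0.2285, 0.1157]
tool_rot: [-2.492, -1.911, 0.002]
contact_force: [-0.3, -0.0, -0.2]
opening: 0.0152
grip_force: 27.2
```

>>> {"name": "apply_moves", "arguments": {
  "rows": [0,0,0,0,0,0,0,0,0,0,0,0,0,0,0,0,0,0,0,0,0,0,0,0,0,0,0,0,0,0,0,0,-0.03,0,0,0,0,0,-0.09,0,0,0,0,0,-0.17,0,0,0,-0.1,-0.1,-0.25,0,0,0,-0.1,-0.25,-0.25,0,0,0,-0.1,-0.35,-0.25,0,0,0,-0.1,-0.35,-0.25,0,0,0,-0.1,-0.35,-0.25,0,0,0],
  "grip": 0.25
}}

```text
t: 51.6
tool_pos: [0.3621, -0.2315, 0.2684]
tool_rot: [2.491, 1.909, -0.001]
contact_force: [-0.7, -1.1, 0.1]
opening: 0.0215
grip_force: 0.0
```

```bash
python3 binchk.py t10; python3 -c "
from h import *
st()
im,d=snap('scene','t10scene');t=np.load('pics/t10.npz');a=im[150:290,160:420];
b=np.zeros((140,260,3),np.uint8);b[:,:]=t['im'][120:260,90:350]
c=t['im'][125:205,300:390]
cv2.imwrite('pics/t10c.png',np.vstack([cv2.resize(np.hstack([a,b]),(800,215)),cv2.resize(np.hstack([c,im[210:290,160:250]]),(800,356),interpolation=cv2.INTER_CUBIC)]))
P=cloud('top',t['d']);B=R.from_euler('z',15,degrees=True).apply(P.reshape(-1,3)-[.6142,-.237,0])
k=(abs(B[:,0])<.045)&(abs(B[:,1])<.024);hs=cv2.cvtColor(t['im'],cv2.COLOR_BGR2HSV).reshape(-1,3);k&=hs[:,1]<80
print(k.sum(),np.percentile(B[k],[2,50,98],axis=0).round(3))
H=cv2.cvtColor(t['im'],cv2.COLOR_BGR2HSV);k=(H[...,0]>15)&(H[...,0]<35)&(H[...,1]>100)&(P[...,2]>.04)&(P[...,2]<.06)&(P[...,0]<.7)&(P[...,1]>0)
print('cover',cv2.minAreaRect(P[k][:,:2].astype(np.float32)))
"
```

```text
frame 1152 ((0.6226630806922913, -0.20310091972351074), (0.1447160840034485, 0.10792640596628189), 75.2969741821289) [0.0215 0.0267 0.0328]
bin 209 ((0.6142295002937317, -0.2373964488506317), (0.05953114107251167, 0.0896122008562088), 75.41169738769531) [0.0533 0.0605 0.0642]
plane [-0.00174038  0.00929598  0.06074423]
t 51.6 [ 0.3597 -0.2311  0.2685] F [ 3.7 -1.5 -0.6] op 0.0214 gf 0.0 q [-0.74 -0.43  2.09 -0.    1.48 -0.48]
310 [[-0.029 -0.018  0.02 ]
 [-0.002  0.     0.036]
 [ 0.014  0.018  0.06 ]]
cover ((0.6133275628089905, 0.15992796421051025), (0.10769446194171906, 0.1296256184577942), 5.712937831878662)
```

View pics/t10c.png

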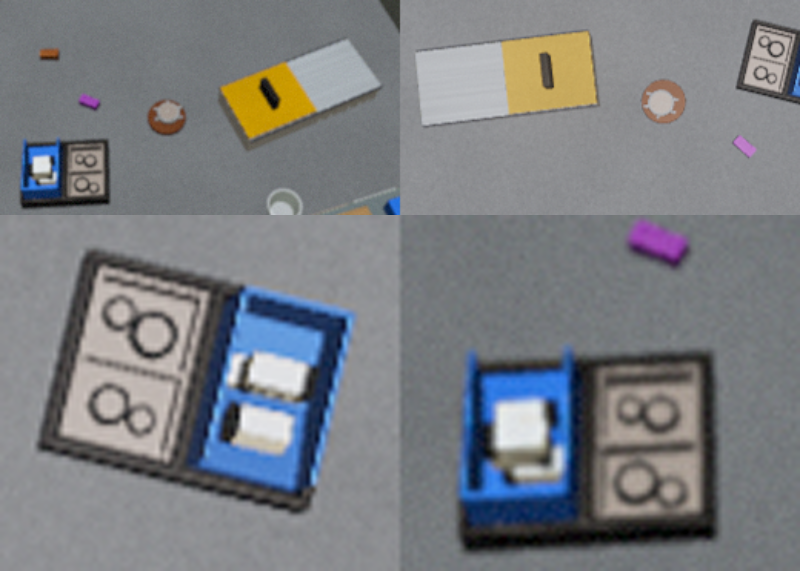

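The cover is shut, the bin is seated with all four posts inside, and the watch is untouched. No white posts are left on the bench, so I'm handing in.

```bash
python3 -c "
from station import ctrl
print(ctrl.finish_job())"
```

```text
the job is handed in; nothing more can be done
None
```

The job is handed in and no verdict came back; my last check showed the bin seated in its pocket with all four posts, the cover shut over both blocks, and the watch in place on its pad.

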